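Lower the heel press

ROBOT

A 6-joint arm with a two-finger parallel gripper is mounted at the origin on the work surface. World frame = base frame: x ahead of the robot, y to its left, z up, the work surface at z = 0. Lengths are in m, angles in rad, forces in N, time in s.
With the tool pointing down it reaches from about 0.25 to 0.725 m from the base axis. Payload 4 kg.
Tool frame: the origin (TCP) lies between the finger pads; the fingertips stand 11 mm ahead of it and the grasp point (between the pads) lies 8 mm behind it (tcp_to_tips is the z of the fingertips in the tool frame, in m); z points along the fingers, y is the direction in which the jaws open and shut (so a half turn about z gives the same grasp; the last joint's range is limited). The gripper opens to 85 mm and grips with 20 to 120 N. Pads are 22 mm wide; open, the fingers measure 114 mm over their backs; the gripper's body (76 mm by 85 mm) begins 54 mm behind the grasp point. The pads swing forward as they close: fully open they stand 13 mm farther back than shut.
Start: joints at [1.106, 0.241, 0.005, 1.335, 0, 1.571], TCP at [0.224, 0.447, 0.222] pointing down, gripper open.
Joint ranges: [-2.72, 2.72], [-1.05, 1.87], [-1.09, 1.28], [-1.99, 2.15], [-1.42, 1.44], [-3.14, 3.14]. Speed limits (rad/s): [2.79, 2.79, 3.14, 3.14, 3.14, 3.14].

INTERFACE

Orientations are given as a unit quaternion [x, y, z, w].
In Python, from workcell import * gives the robot as it stands.
- The arm moves only by the tool move_arm, never from a script. Its argument "moves" is a list that holds one entry, the list of rows, each a list of 7 numbers: the shift along the world's x, y, z in units of 500 mm (1.0 is 500 mm), then the turn, a rotation vector about the world's x, y, z in units of 30 degrees (1.0 is 30 degrees), then the closure, from -1 (fully open) to 1 (shut), so that 0 is half open. A call has 1 to 8 rows; each row shifts and turns the pose as measured when the row begins; what a row does not reach is not made up. A row lasts 1/12 s, in which the tool goes at most 41.7 mm and 7.16 degrees, less where a joint would pass 70% of its speed; a pose out of reach is approached as far as the arm can. A call with a number of a shift or a turn outside -1 to 1 is refused whole. A call with a gripper value outside its range is refused whole. The fingers move at their own pace and stop on an object; the grip force is fixed at half the most. Time passes only in rows, so rows that do not move let the fingers close. It gives the time, the measured TCP pose, the force and the opening at its end, in the units of the state.
- get_obs(): the state, without advancing time (a new reading comes with each control period).
- camera(name): name is "scene" or "top" or "wrist"; returns a dict with "pixels" (480x640x3 uint8, red, green, blue), "range_z" (480x640 float32, m along the optical axis (not along the pixel's ray), 0 where there is no reading), "fx", "fy", "cx", "cy" (pixels), "extrinsics" (4x4, takes a point from camera to world coordinates). Camera axes: x right, y down, z forward; pixel columns grow to the right and rows downward; lengths in m; the calibration is good to about 2 mm. A picture is of the moment at which its call begins.
- job_done(): hands the job in, once; it reports no verdict.
The state is a dict: "clock": time; "joint_pos": joint angles; "joint_vel": joint speeds; "tau": joint torques, N m; "eef_pos": TCP position; "tool_rot": TCP orientation; "ft_force": force on the tool from outside, world axes, zero at the start; "ft_torque": the same for the moment, N m; "grip_width": finger opening in m.
Only numpy, scipy, OpenCV 4.12 (cv2) and the standard library are available. Lean on these libraries where they do the work, as an engineer would, in place of code of your own. Each camera call takes 0.05 s, during which the arm holds its last target.

TASK

The small heel press on the bench is held open by its ratchet. Press down the thumb tab at the back of the press until the pawl swings clear of the teeth (it stays where you leave it), and only then push the long arm down until its square pad sits on the rubber heel lying on the anvil. Only press and push: the heel must stay in place on the anvil, and nothing else on the bench is to be picked up or moved.

Things in the scene. Friction and masses are not known exactly. Their poses are not given: they have to be found in the camera images.
- press: Bolted-down heel press, red paint and steel. Origin: centre of the underside of its 310 x 120 x 22 mm base, on the bench. Its x axis runs level from the back (thumb tab) to the handle end, z up. Cheeks and lugs 52 mm wide overall, up to 180 mm high, carry arm and pawl. Anvil: 90 x 80 mm plate, top 70 mm above the bench, centred 80 mm from the origin along +x. Never moves.
- hinge (a point): The arm's hinge axis, in the mid-plane of the press, 130 mm above the bench and 30 mm behind the press origin. The axis is level, along the press's y axis. The toothed hub (radius 48 mm over its teeth) turns about it.
- beam (a joint): Arm angle, rad: 0 fully raised (the arm then slopes up from the hinge, 0.80 rad above level), growing as it is pushed down; at 0.80 it is level, its pad flat on the heel, which stops it. Starts at 0 to 0.15, stays by friction where it is left, takes about 5 N at the handle to move. While the pawl is engaged the teeth stop it at about 0.2.
- handle (a point): Point on the top face of the arm's black grip, 225 mm from the hinge axis, moving with the arm. The arm is a straight bar 22 mm wide, 20 mm thick, its centre line through the hinge axis; from 190 to 265 mm it is the grip, 26 mm wide, 22 mm thick. With the arm level this point is 141 mm above the bench. The pad (52 x 50 mm) is under the bar 110 mm from the hinge.
- pawl (a joint): Angle of the pawl, rad: 0 engaged in the teeth, growing as the thumb tab is pressed down, 0.35 at its stop. From about 0.2 the nose is well clear of the teeth. It stays by friction where it is left; about 2.5 N on the tab moves it.
- tab (a point): Centre of the top face of the pawl's thumb tab, a flat steel plate 34 mm long (press x) and 32 mm wide at the back of the press, 194 mm above the bench when engaged. The pawl is a rocker pivoted 53 mm in front of this point and 26 mm below it; at its stop this point has gone down about 20 mm, the plate sloping 0.35 rad down to the back.
- heel_mid (a point): Centre (half-way up) of the loose D-shaped rubber heel, 60 x 56 x 25 mm, about 90 g, lying flat on the anvil under the pad.
- tin: Bystander: flat aluminium polish tin, 80 mm across, 30 mm high, beside the press; origin at the centre of its underside.
- spare_heel: Bystander: a second rubber heel, 60 x 56 x 25 mm, lying on the bench beside the press; origin at its underside.
- bottle: Bystander: amber bottle, 56 mm across, 130 mm high; origin at the centre of its underside.
- cup: Bystander: white cup, 74 mm across, 90 mm high; origin at the centre of its underside.
- padlock: Bystander: brass padlock lying flat, body 45 x 50 x 24 mm; origin at the underside of the body.
- hammer: Bystander: hammer lying along its x axis at the left of the bench; origin at its underside.
- brush: Bystander: brush lying along its x axis at the right of the bench; origin at its underside.
Not all that is in view belongs to the job. What is shaped like the part that bears heel_mid but blue or red is not meant.

How it is judged:
On the way, in this order (a step that is already met when the one before it is completed fails the run):
1. the thumb tab is pressed with the fingers until the pawl is clear of the teeth (0.16 rad or more), the arm still up (less than 0.28 rad) (value of joint pawl above 0.16 rad and value of joint beam below 0.28 rad and contact force between the fingers and pawl above 0.2 N).
2. the arm is pushed down until its pad sits on the heel (0.775 rad or more) (value of joint beam above 0.775 rad), for 0.2 s.
At the end, for the whole second after the job is handed in: The arm is down at rest with its pad on the heel (joint beam 0.775 to 0.83 rad, the pad within about 3 mm of touching), and the heel lies flat on the anvil within 12 mm of where it started (value of joint beam between 0.775 and 0.83 rad and z of heel_mid in the frame of press between 0.079 and 0.086 m and distance of heel_mid from where it was at the start of the episode below 0.012 m and angle between heel_mid's own z axis and vertical below 0.06 rad and linear speed of heel below 0.02 m/s and velocity of joint beam between -0.05 and 0.05 rad/s).
It fails at once if the heel is lifted or pushed off its place (more than 15 mm) (distance of heel_mid from where it was at the start of the episode above 0.015 m).
It fails at once if a bystander is moved or lifted (more than 20 mm) (distance of any of tin, spare_heel, bottle, cup, padlock, hammer, brush from where it was at the start of the episode above 0.02 m).
It also fails if it takes over 42 s, if anything falls off the work surface, if the arm or the gripper's body presses on something with over 40 N, if the wrist force passes 120 N, or if a joint passes its speed limit or range.

## Working session

There is one attempt and no reset: what is moved stays moved. The work goes in short steps, Python scripts to look and compute and a tool call to move; the robot and the scene stay as the last step left them, time stands still between calls to the robot, and variables do not carry over. Pictures are saved under pics/ and viewed, and the job is handed in when it is done.

Besides the shell and the picture viewer there is one more tool, called as name(argument=value, ...) on one line, values as JSON. move_arm: Moves the arm, as the interface text tells. Shifts and turns lie within -1 to 1; 1 stands for 500 mm of shift or 30 degrees of turn. Its arguments: {"type":"object","properties":{"moves":{"type":"array","items":{"type":"array","items":{"type":"array","items":{"type":"number"}}}}},"required":["moves"]}

```bash
mkdir -p pics; ls
python3 - <<'E'
from workcell import *
import cv2,numpy as np
o=get_obs();print(o)
for n in ("scene","top"):
    c=camera(n);cv2.imwrite(f"pics/{n}0.png",c["pixels"][:,:,::-1]);np.savez(f"pics/{n}0.npz",**c)
    print(n,c["fx"],c["cx"],c["cy"],np.round(c["extrinsics"],3).tolist())
E
```

```text
pics
{'clock': 0.0, 'joint_pos': array([1.10604341e+00, 2.41423395e-01, 3.74182310e-03, 1.33520139e+00,
       3.92355950e-05, 1.57076608e+00]), 'joint_vel': array([-7.85645577e-04, -6.55880427e-04,  2.11152235e-03, -3.06355367e-03,
       -4.27621484e-05, -6.64586501e-04]), 'tau': array([-8.82952245e-04, -3.72321904e+01,  2.52405024e+01,  1.70223776e-02,
        7.91545517e-05,  2.39877537e-06]), 'eef_pos': array([0.22380149, 0.44639624, 0.22121449]), 'tool_rot': array([ 2.30275931e-01,  9.73124816e-01, -1.01075429e-03, -2.59372381e-04]), 'ft_force': array([ 0.40409473, -0.08828197,  0.07638587]), 'ft_torque': array([ 0.02402181, -0.04684338,  0.03406312]), 'grip_width': 0.08548609205341787}
scene 549.0151033886718 315.7829211299273 236.1180886539418 [[-0.546, 0.461, -0.7, 1.617], [0.838, 0.31, -0.449, 0.679], [0.01, -0.831, -0.556, 1.037], [0.0, 0.0, 0.0, 1.0]]
top 586.6381045849281 320.47130169797634 237.03478817358985 [[-0.028, -0.988, 0.15, 0.312], [-0.999, 0.03, 0.01, -0.019], [-0.015, -0.149, -0.989, 1.81], [0.0, 0.0, 0.0, 1.0]]
```

View pics/scene0.png

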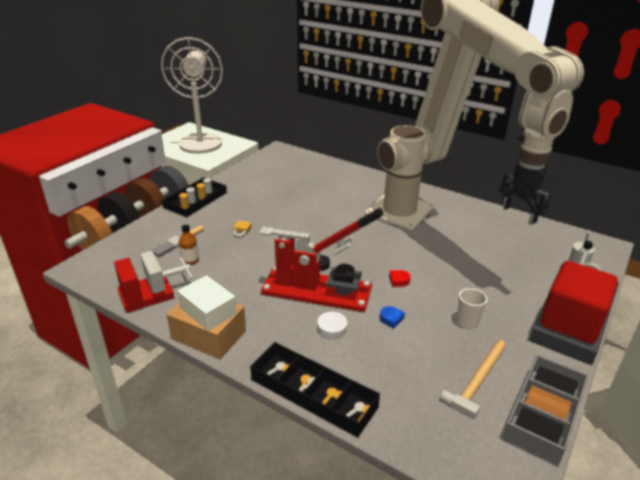

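View pics/top0.png

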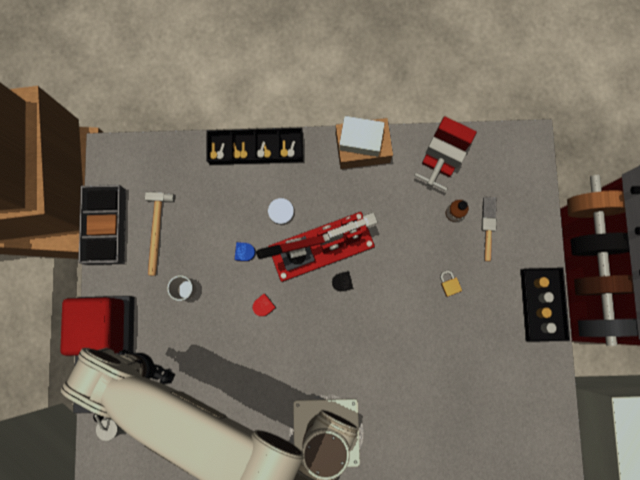

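The scene view shows the red press at about (315,275), with its grip up at (370,215) and the tab at (285,233). In the top view the press is at (322,246), grip at (268,252), tab at (365,224). Next I'll measure it with depth and crops.

```bash
cat > h.py <<'E'
import numpy as np,cv2
def cloud(c):
    z=c["range_z"];v,u=np.mgrid[:480,:640]
    P=np.stack([(u-c["cx"])/c["fx"]*z,(v-c["cy"])/c["fy"]*z,z],-1)
    T=c["extrinsics"];W=P@T[:3,:3].T+T[:3,3];W[z==0]=np.nan;return W
E
python3 - <<'E'
from h import *
t=dict(np.load("pics/top0.npz"));s=dict(np.load("pics/scene0.npz"))
for n,c,(x0,y0,x1,y1) in (("top",t,(225,195,395,300)),("scene",s,(230,190,430,340))):
    im=c["pixels"][y0:y1,x0:x1,::-1];cv2.imwrite(f"pics/{n}crop.png",cv2.resize(im,None,fx=4,fy=4,interpolation=cv2.INTER_CUBIC))
W=cloud(t);px=t["pixels"].astype(int)
red=(px[...,0]>110)&(px[...,1]<60)&(px[...,2]<60)
roi=np.zeros_like(red);roi[200:290,265:385]=1
m=red&roi&(abs(W[...,2]-.022)<.010)
p=W[m][:,:2].astype(np.float32);print(m.sum(),np.median(W[m][:,2]));r=cv2.minAreaRect(p);print("base",r);print(cv2.boxPoints(r))
for (u,v) in [(282,252),(268,251),(260,252),(300,255),(345,230),(365,225),(371,222),(376,220)]:
    print((u,v),px[v,u],np.round(W[v,u],3))
E
```

```text
1156 0.02148141548370619
base ((0.5556463599205017, -0.0010432600975036621), (0.11847936362028122, 0.3083813190460205), 19.112329483032227)
[[ 0.44918674  0.12525184]
 [ 0.55015737 -0.16613103]
 [ 0.662106   -0.12733836]
 [ 0.56113535  0.16404451]]
(282, 252) [43 21 20] [0.509 0.101 0.261]
(268, 251) [15 14 13] [0.509 0.135 0.291]
(260, 252) [20 20 17] [0.505 0.154 0.31 ]
(300, 255) [97 94 86] [0.509 0.056 0.186]
(345, 230) [173 173 160] [ 0.574 -0.071  0.197]
(365, 225) [130  70  63] [ 0.619 -0.14   0.005]
(371, 222) [177 174 160] [ 0.596 -0.145  0.189]
(376, 220) [142 137 126] [ 0.601 -0.159  0.189]
```

View pics/topcrop.png

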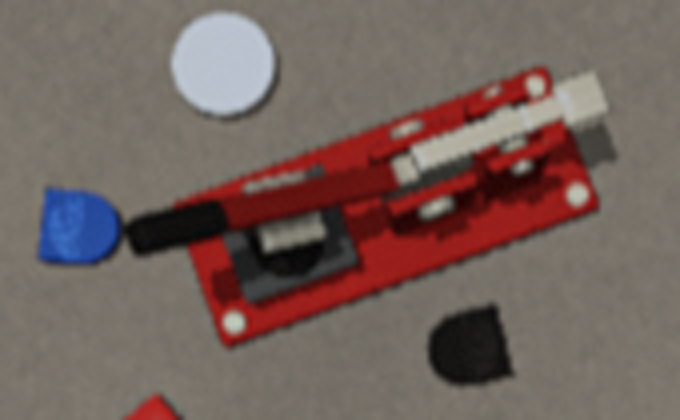

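View pics/scenecrop.png

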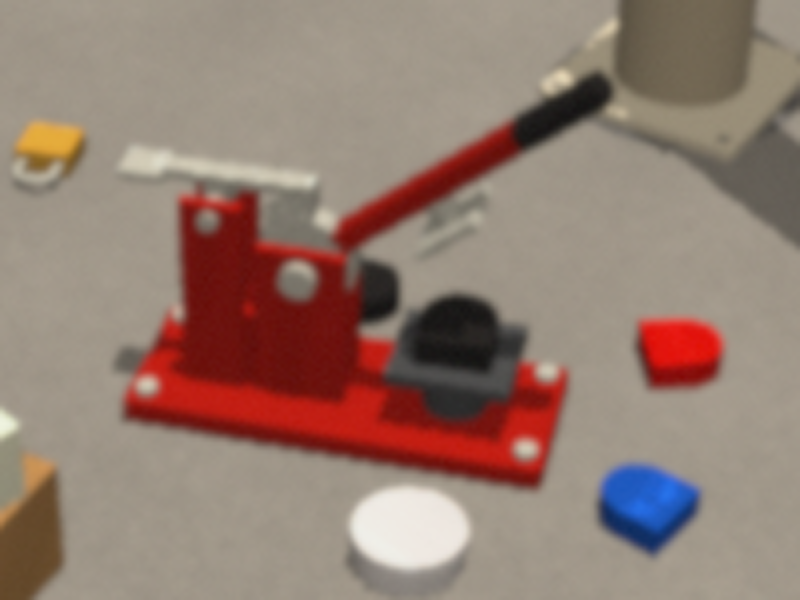

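Run:
```python
from h import *
t=dict(np.load("pics/top0.npz"));s=dict(np.load("pics/scene0.npz"))
O=np.array([.5556,-.0010]);ex=np.array([-.3274,.9449]);ey=np.array([-.9449,-.3274])
for n,c in(("top",t),("scene",s)):
    W=cloud(c);px=c["pixels"].astype(int)
    d=W[...,:2]-O;a=d@ex;l=d@ey;z=W[...,2]
    w=(px.min(-1)>100)&(a>-.2)&(a<-.02)&(abs(l)<.05)&(z>.17)&(z<.22)
    A,L,Z=a[w],l[w],z[w]
    print(n,w.sum(),"a",np.percentile(A,[0,2,50,98,100]).round(3))
    for lo in np.arange(-.18,-.04,.01):
        k=(A>lo)&(A<=lo+.01)
        if k.sum()>2: print(round(lo,3),k.sum(),"l",L[k].min().round(3),L[k].max().round(3),"z",np.median(Z[k]).round(3))
    g=(px.max(-1)<50)&(a>.08)&(a<.2)&(abs(l)<.04)&(z>.2)
    print("grip",g.sum(),a[g].min(),a[g].max(),"l",np.median(l[g]),np.percentile(l[g],[2,98]))
    th=np.arctan2(z[g]-.13,a[g]+.03);r=np.hypot(z[g]-.13,a[g]+.03);print("slope",np.polyfit(a[g],z[g],1),np.median(th),r.min(),r.max())
    h=(px.max(-1)<60)&(a>.04)&(a<.12)&(abs(l)<.04)&(z>.08)&(z<.11)
    if h.sum(): print("heel",h.sum(),a[h].mean(),l[h].mean(),np.median(z[h]))
```

```text
top 398 a [-0.164 -0.162 -0.1   -0.026 -0.023]
-0.17 18 l -0.014 0.018 z 0.19
-0.16 40 l -0.014 0.017 z 0.191
-0.15 40 l -0.013 0.017 z 0.192
-0.14 40 l -0.012 0.018 z 0.192
-0.13 18 l -0.007 0.009 z 0.193
-0.12 20 l -0.006 0.008 z 0.193
-0.11 23 l -0.011 0.012 z 0.192
-0.1 44 l -0.029 0.03 z 0.189
-0.09 28 l -0.012 0.016 z 0.194
-0.08 20 l -0.008 0.01 z 0.195
-0.07 21 l -0.007 0.01 z 0.195
-0.06 23 l -0.008 0.01 z 0.192
-0.05 23 l -0.008 0.009 z 0.193
grip 231 0.09329402598409908 0.1745195315691989 l 0.0017522547263144877 [-0.01050637  0.01252399]
slope [0.75604911 0.18197373] 0.7497118696125545 0.1629852540553402 0.26850880929908083
heel 127 0.08621989758665469 0.01936445134858326 0.09374532486816345
scene 375 a [-0.163 -0.16  -0.088 -0.022 -0.021]
-0.17 8 l -0.015 0.012 z 0.188
-0.16 26 l -0.021 0.014 z 0.191
-0.15 28 l -0.021 0.014 z 0.191
-0.14 28 l -0.021 0.011 z 0.192
-0.13 20 l -0.021 0.005 z 0.191
-0.12 20 l -0.012 0.004 z 0.191
-0.11 21 l -0.015 0.005 z 0.193
-0.1 30 l -0.036 0.007 z 0.19
-0.09 28 l -0.031 0.009 z 0.191
-0.08 14 l -0.013 0.007 z 0.192
-0.07 17 l -0.015 0.008 z 0.193
-0.06 23 l -0.015 0.008 z 0.193
-0.05 40 l -0.014 0.007 z 0.189
grip 162 0.11843353525732833 0.17395780718758347 l -0.013832852006823292 [-0.01884271 -0.00383528]
slope [0.75419786 0.17586943] 0.7267909137269545 0.1985916191076916 0.26777156601024116
heel 283 0.08388431150220955 -0.010567884040244347 0.0935715957086457
```

move_arm(moves=[[[0.026,-0.073,0.02,0,0,-0.185,1],[0.026,-0.073,0.02,0,0,-0.185,1],[0.026,-0.073,0.02,0,0,-0.185,1],[0.026,-0.073,0.02,0,0,-0.185,1],[0.026,-0.073,0.02,0,0,-0.185,1],[0.026,-0.073,0.02,0,0,-0.185,1],[0.026,-0.073,0.02,0,0,-0.185,1],[0.026,-0.073,0.02,0,0,-0.185,1]]])

```text
clock: 0.77
eef_pos: [0.3242, 0.1466, 0.2962]
tool_rot: [0.588, 0.809, -0.006, -0.004]
ft_force: [1.4, 0.9, 0.1]
grip_width: -0.0001
```

move_arm(moves=[[[0.01,-0.074,0,0,0,0,1],[0.01,-0.074,0,0,0,0,1],[0.01,-0.074,0,0,0,0,1],[0.01,-0.074,0,0,0,0,1],[0.01,-0.074,0,0,0,0,1],[0.01,-0.074,0,0,0,0,1],[0.01,-0.074,0,0,0,0,1],[0.01,-0.074,0,0,0,0,1]]])

```text
clock: 1.43
eef_pos: [0.3631, -0.1641, 0.2977]
tool_rot: [0.59, 0.807, -0.004, -0.002]
ft_force: [0.5, 1.0, 1.0]
grip_width: -0.0003
```

move_arm(moves=[[[0.07,0,-0.005,0,0,0,1],[0.07,0,-0.005,0,0,0,1],[0.07,0,-0.005,0,0,0,1],[0.07,0,-0.005,0,0,0,1],[0.07,0,-0.005,0,0,0,1],[0.07,0,-0.005,0,0,0,1],[0.04,0,-0.005,0,0,0,1],[0,0,0,0,0,0,1]]])

```text
clock: 2.1
eef_pos: [0.5971, -0.1794, 0.2727]
tool_rot: [0.603, 0.797, -0.007, -0.005]
ft_force: [-0.9, 0.4, -1.4]
grip_width: 0.0003
```

move_arm(moves=[[[0.006,0.025,-0.02,0,0,0.04,1],[0.006,0.025,-0.03,0,0,0.04,1],[0.004,0.02,-0.03,0,0,0.03,1],[0,0,-0.01,0,0,0,1],[0,0,0,0,0,0,1]]])

```text
clock: 2.52
eef_pos: [0.6037, -0.1437, 0.2218]
tool_rot: [0.579, 0.815, -0.009, -0.008]
ft_force: [0.4, 0.5, 0.0]
grip_width: -0.0004
```

Run:
```python
from workcell import *
from h import *
try: print(tcp_to_tips)
except Exception as e: print(e)
o=get_obs();print(o["eef_pos"],o["tool_rot"],o["ft_force"],o["clock"])
for n,(x0,y0,x1,y1) in (("top",(300,180,420,270)),("scene",(210,170,370,290))):
    c=camera(n);cv2.imwrite(f"pics/{n}1.png",cv2.resize(c["pixels"][y0:y1,x0:x1,::-1],None,fx=5,fy=5,interpolation=cv2.INTER_CUBIC))
```

```text
0.011
[ 0.60371314 -0.14374628  0.22179833] [ 0.57930333  0.81502293 -0.00860867 -0.00843566] [0.40785054 0.50416887 0.00785735] 2.5167
```

View pics/scene1.png

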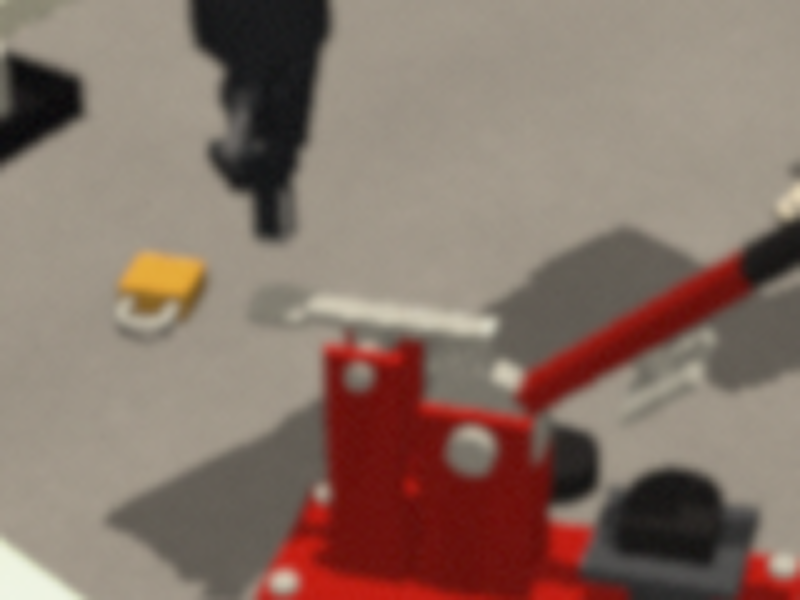

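The closed tips, at crop (275,235), hang right over the shaded tab at (275,305). Now I'll press down.

move_arm(moves=[[[0.001,0,-0.012,0,0,0,1],[0,0,-0.012,0,0,0,1],[0,0,-0.01,0,0,0,1],[0,0,-0.01,0,0,0,1]]])

```text
clock: 2.95
eef_pos: [0.6062, -0.1471, 0.2048]
tool_rot: [0.581, 0.814, -0.007, -0.003]
ft_force: [0.3, 0.6, 0.2]
grip_width: -0.0004
```

move_arm(moves=[[[0,0,-0.01,0,0,0,1],[0,0,-0.01,0,0,0,1]]])

```text
clock: 3.12
eef_pos: [0.6062, -0.1478, 0.1942]
tool_rot: [0.582, 0.813, -0.007, -0.003]
ft_force: [0.1, 0.2, -0.4]
grip_width: -0.0003
```

Run:
```python
from workcell import *
from h import *
o=get_obs();print(o["eef_pos"],o["tool_rot"],o["ft_force"],o["clock"])
for n,(x0,y0,x1,y1) in (("scene",(210,170,370,290)),):
    c=camera(n);cv2.imwrite(f"pics/{n}2.png",cv2.resize(c["pixels"][y0:y1,x0:x1,::-1],None,fx=5,fy=5,interpolation=cv2.INTER_CUBIC))
```

```text
[ 0.60621944 -0.14782067  0.19424384] [ 0.58153661  0.81348935 -0.0065318  -0.00275355] [ 0.133845    0.16390374 -0.42715177] 3.1167
```

View pics/scene2.png

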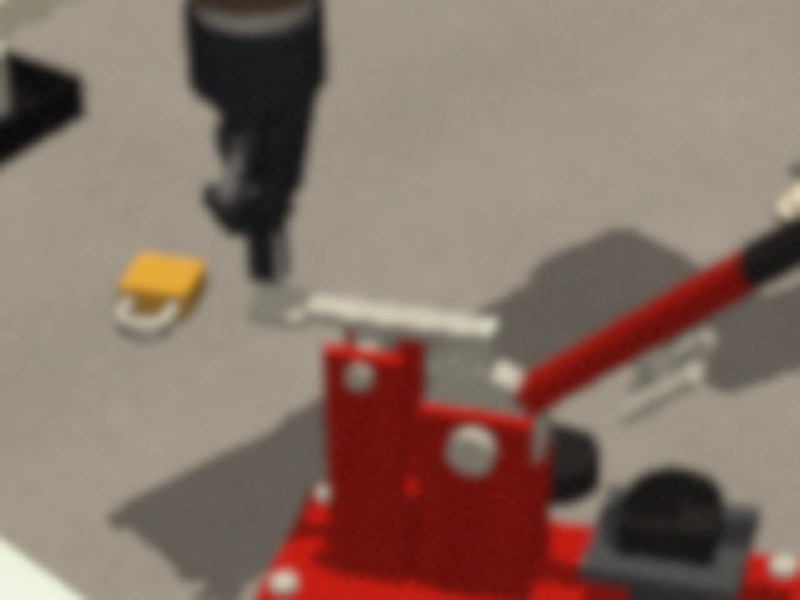

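Run:
```python
from workcell import *
from h import *
O=np.array([.5556,-.0010]);ex=np.array([-.3274,.9449]);ey=np.array([-.9449,-.3274])
for n in("scene","top"):
    c=camera(n);W=cloud(c);px=c["pixels"].astype(int)
    d=W[...,:2]-O;a=d@ex;l=d@ey;z=W[...,2]
    m=(px.max(-1)<90)&(abs(a+.152)<.05)&(abs(l)<.05)&(z>.165)&(z<.26)
    print(n,m.sum())
    for lo in np.arange(.165,.25,.008):
        k=m&(z>=lo)&(z<lo+.008)
        if k.sum()>1: print(round(lo,3),k.sum(),"a",a[k].min().round(3),a[k].max().round(3),"l",l[k].min().round(3),l[k].max().round(3),np.argwhere(k).mean(0).round(0))
    w=(px.min(-1)>80)&(a>-.2)&(a<-.12)&(abs(l)<.05)&(z>.15)&(z<.22)
    print("tab",w.sum(),a[w].min(),l[w].min(),l[w].max(),np.median(z[w]))
    if n=="top": cv2.imwrite("pics/top2.png",cv2.resize(c["pixels"][180:270,300:420,::-1],None,fx=5,fy=5))
    else:
        for v in range(218,240,1): print(v,[ (px[v,u].max(),z[v,u].round(3),a[v,u].round(3),l[v,u].round(3)) for u in (263,)])
```

```text
scene 104
0.205 7 a -0.155 -0.145 l -0.014 -0.003 [225. 263.]
0.213 15 a -0.157 -0.142 l -0.017 -0.004 [224. 263.]
0.221 15 a -0.159 -0.142 l -0.015 -0.004 [221. 262.]
0.229 15 a -0.16 -0.142 l -0.016 -0.005 [219. 263.]
0.237 5 a -0.154 -0.14 l -0.009 0.006 [215. 265.]
0.245 23 a -0.155 -0.139 l -0.036 0.018 [214. 264.]
tab 119 -0.16347973327317944 -0.02178257508532696 0.011680723473161556 0.19187077924571505
218 [(np.int64(30), np.float64(0.247), np.float64(-0.143), np.float64(-0.026))]
219 [(np.int64(30), np.float64(0.235), np.float64(-0.148), np.float64(-0.013))]
220 [(np.int64(30), np.float64(0.231), np.float64(-0.148), np.float64(-0.013))]
221 [(np.int64(30), np.float64(0.227), np.float64(-0.149), np.float64(-0.011))]
222 [(np.int64(32), np.float64(0.224), np.float64(-0.149), np.float64(-0.012))]
223 [(np.int64(31), np.float64(0.22), np.float64(-0.149), np.float64(-0.011))]
224 [(np.int64(32), np.float64(0.218), np.float64(-0.149), np.float64(-0.013))]
225 [(np.int64(43), np.float64(0.217), np.float64(-0.148), np.float64(-0.017))]
226 [(np.int64(70), np.float64(0.211), np.float6
[... 596 characters left out ...]
int64(132), np.float64(0.186), np.float64(-0.15), np.float64(-0.015))]
235 [(np.int64(143), np.float64(-0.004), np.float64(-0.247), np.float64(0.25))]
236 [(np.int64(155), np.float64(0.001), np.float64(-0.242), np.float64(0.237))]
237 [(np.int64(159), np.float64(-0.002), np.float64(-0.242), np.float64(0.235))]
238 [(np.int64(161), np.float64(-0.004), np.float64(-0.241), np.float64(0.232))]
239 [(np.int64(161), np.float64(-0.0), np.float64(-0.237), np.float64(0.221))]
top 2Traceback (most recent call last):
  File "<stdin>", line 13, in <module>
    return umr_minimum(a, axis, None, out, keepdims, initial, where)
ValueError: zero-size array to reduction operation minimum which has no identity
```

The depth picture puts the tips at a=-0.15, l≈0, so they are over the tab. They still look about 10 mm clear, and there is no force yet. I'll carry on down while watching the force.

move_arm(moves=[[[0,0,-0.01,0,0,0,1],[0,0,-0.01,0,0,0,1]]])

```text
clock: 3.43
eef_pos: [0.6068, -0.1477, 0.1848]
tool_rot: [0.581, 0.814, -0.006, -0.002]
ft_force: [0.1, 0.0, 0.2]
grip_width: -0.0002
```

Run:
```python
from workcell import *
from h import *
o=get_obs();print(o["eef_pos"],o["tool_rot"],o["ft_force"],o["clock"])
for n,(x0,y0,x1,y1) in (("scene",(210,170,370,290)),):
    c=camera(n);cv2.imwrite(f"pics/{n}3.png",cv2.resize(c["pixels"][y0:y1,x0:x1,::-1],None,fx=5,fy=5,interpolation=cv2.INTER_CUBIC))
```

```text
[ 0.6067724  -0.14770273  0.1847813 ] [ 0.58137595  0.81360786 -0.00628091 -0.00219052] [0.14654547 0.00026499 0.1611005 ] 3.4333
```

View pics/scene3.png

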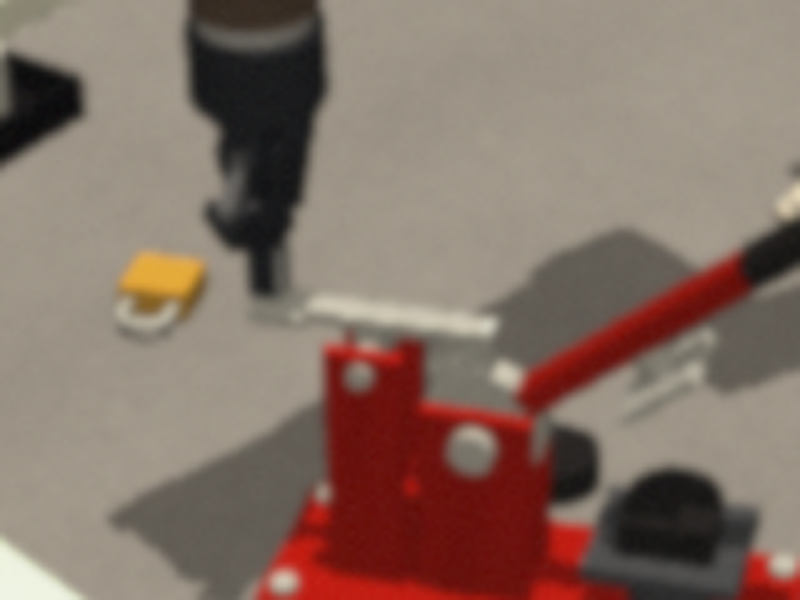

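The tips are now just at the tab, around (270,295) in the crop. I'll keep pressing.

move_arm(moves=[[[0,0,-0.01,0,0,0,1],[0,0,-0.01,0,0,0,1]]])

```text
clock: 3.65
eef_pos: [0.6079, -0.1501, 0.1755]
tool_rot: [0.582, 0.813, -0.008, 0.001]
ft_force: [-1.4, -4.3, 4.0]
grip_width: 0.0002
```

move_arm(moves=[[[0,0,-0.01,0,0,0,1],[0,0,-0.01,0,0,0,1]]])

```text
clock: 3.82
eef_pos: [0.6085, -0.1521, 0.166]
tool_rot: [0.582, 0.813, -0.008, 0.003]
ft_force: [0.3, -3.5, 2.8]
grip_width: -0.0003
```

```bash
cat > look.py <<'E'
import sys
from workcell import *
from h import *
k=sys.argv[1];x0,y0,x1,y1=map(int,sys.argv[3:7]);n=sys.argv[2]
o=get_obs();print(o["eef_pos"],o["tool_rot"],o["ft_force"],o["clock"])
c=camera(n);np.savez(f"pics/{n}{k}.npz",**c);cv2.imwrite(f"pics/{n}{k}.png",cv2.resize(c["pixels"][y0:y1,x0:x1,::-1],None,fx=5,fy=5,interpolation=cv2.INTER_CUBIC))
E
python3 look.py 4 scene 210 170 370 290
```

```text
[ 0.60853718 -0.1520944   0.16604381] [ 0.58232373  0.81290921 -0.00827922  0.00302386] [ 0.31220729 -3.46747894  2.81792381] 3.8167
```

View pics/scene4.png

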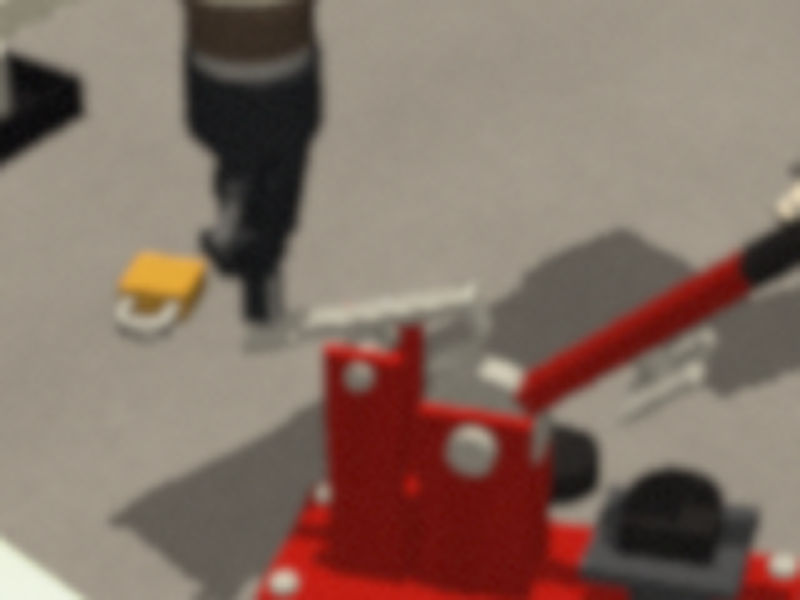

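The pawl has visibly rocked: its nose is up at (475,290). I'll measure its angle from depth.

```bash
cat > pawl.py <<'E'
import sys
from h import *
O=np.array([.5556,-.0010]);ex=np.array([-.3274,.9449]);ey=np.array([-.9449,-.3274])
for f in sys.argv[1:]:
    c=dict(np.load(f));W=cloud(c);px=c["pixels"].astype(int);d=W[...,:2]-O;a=d@ex;l=d@ey;z=W[...,2]
    w=(px.min(-1)>95)&(a>-.135)&(a<-.05)&(abs(l)<.01)&(z>.175)&(z<.24)
    p=np.polyfit(a[w],z[w],1);k=abs(np.polyval(p,a[w])-z[w])<.006;p=np.polyfit(a[w][k],z[w][k],1)
    print(f,w.sum(),"pawl angle",np.arctan(p[0]))
E
python3 pawl.py pics/scene0.npz pics/scene4.npz
```

```text
pics/scene0.npz 138 pawl angle 0.011272953646297733
pics/scene4.npz 133 pawl angle 0.3443142682726092
```

The pawl sits at about 0.33 rad, near its stop and well clear. Next I'll go up and then over to the grip.

move_arm(moves=[[[0,0,0.03,0,0,0,1],[0,0,0.07,0,0,0,1],[0,0,0.08,0,0,0,1],[0,0,0.08,0,0,0,1],[0,0,0.08,0,0,0,1],[0,0,0.07,0,0,0,1],[0,0,0.02,0,0,0,1]]])

```text
clock: 4.45
eef_pos: [0.5988, -0.1423, 0.3738]
tool_rot: [0.581, 0.814, -0.007, -0.015]
ft_force: [0.9, -0.4, -0.4]
grip_width: -0.0001
```

```bash
python3 look.py 5 scene 210 170 370 290; python3 pawl.py pics/scene5.npz
```

```text
[ 0.59883989 -0.1422627   0.37377665] [ 0.58076384  0.8138933  -0.00729463 -0.0154221 ] [ 0.8592461  -0.35664006 -0.38152098] 4.45
pics/scene5.npz 127 pawl angle 0.35259353105459856
```

move_arm(moves=[[[-0.022,0.07,0,0,0,0,1],[-0.022,0.07,0,0,0,0,1],[-0.022,0.07,0,0,0,0,1],[-0.022,0.07,0,0,0,0,1],[-0.022,0.07,0,0,0,0,1],[-0.022,0.07,0,0,0,0,1],[-0.022,0.07,0,0,0,0,1],[0,0,0,0,0,0,1]]])

```text
clock: 5.17
eef_pos: [0.5148, 0.1153, 0.3558]
tool_rot: [0.582, 0.812, -0.009, -0.03]
ft_force: [0.1, 0.0, -0.6]
grip_width: 0.0001
```

```bash
python3 look.py 6 scene 280 120 440 240; python3 pawl.py pics/scene6.npz
```

```text
[0.51479661 0.11530782 0.35579587] [ 0.58230071  0.81238233 -0.0092311  -0.02959083] [ 1.49697132e-01  3.28042119e-04 -6.10425366e-01] 5.1667
pics/scene6.npz 123 pawl angle 0.3619818714443293
```

View pics/scene6.png

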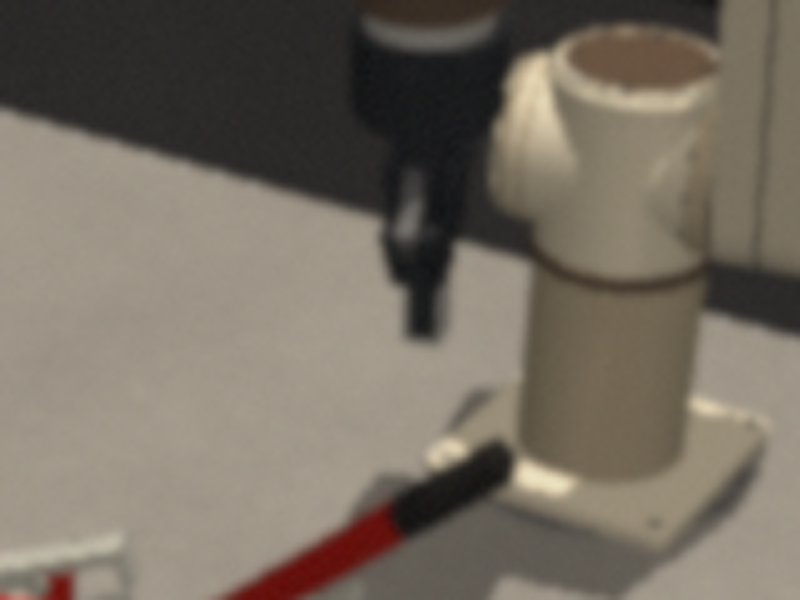

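The tips are at (420,335), above and slightly short of the grip, which spans (395,520) to (510,455). I'll line up, remove the tilt and come down.

move_arm(moves=[[[-0.006,0.02,-0.03,-0.02,-0.055,0,1],[-0.006,0.017,-0.05,-0.02,-0.055,0,1],[0,0,-0.05,0,0,0,1],[0,0,-0.01,0,0,0,1]]])

```text
clock: 5.55
eef_pos: [0.5091, 0.1328, 0.2799]
tool_rot: [0.582, 0.813, -0.001, 0.0]
ft_force: [-1.0, -0.1, 6.5]
grip_width: 0.0004
```

```bash
python3 look.py 7 scene 280 120 440 240
```

```text
[0.50907278 0.13278627 0.27987421] [ 5.82385973e-01  8.12911269e-01 -1.27434726e-03  4.71866429e-04] [-0.97656107 -0.09535473  6.48377591] 5.55
```

View pics/scene7.png

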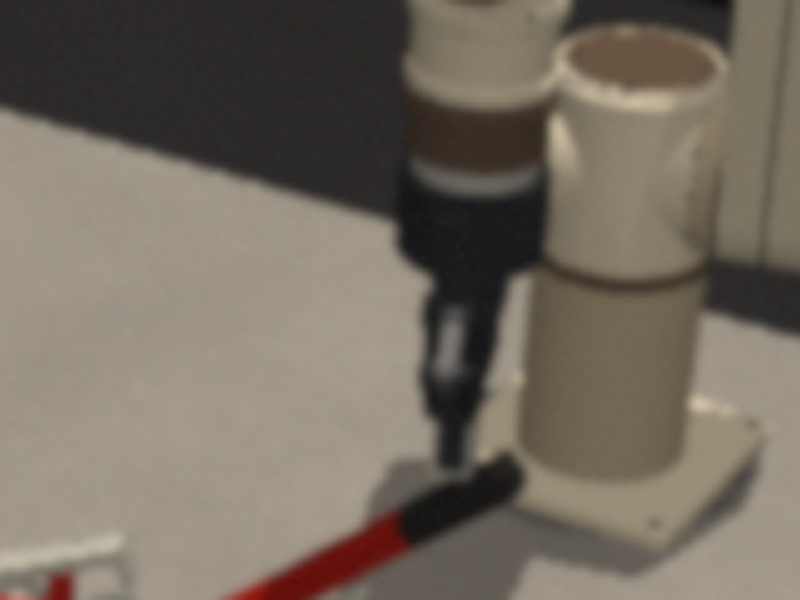

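The tips bear on the grip at (452,470) with 6.5 N and the arm has started to move. Now I'll follow the arc down.

move_arm(moves=[[[-0.004,0.011,-0.02,0,0,0,1],[-0.004,0.011,-0.02,0,0,0,1],[-0.004,0.01,-0.02,0,0,0,1],[-0.003,0.009,-0.02,0,0,0,1],[-0.003,0.008,-0.02,0,0,0,1]]])

```text
clock: 6.02
eef_pos: [0.5042, 0.1548, 0.239]
tool_rot: [0.586, 0.81, 0.004, 0.002]
ft_force: [-2.7, -0.2, 7.6]
grip_width: 0.0001
```

```bash
cat > beam.py <<'E'
import sys
from h import *
O=np.array([.5556,-.0010]);ex=np.array([-.3274,.9449]);ey=np.array([-.9449,-.3274])
c=dict(np.load(sys.argv[1]));W=cloud(c);px=c["pixels"].astype(int);d=W[...,:2]-O;a=d@ex;l=d@ey;z=W[...,2]
red=(px[...,0]>60)&(px[...,1]<45)&(a>.02)&(a<.17)&(abs(l)<.022)&(z>.12)
p=np.polyfit(a[red],z[red],1);k=abs(np.polyval(p,a[red])-z[red])<.008;p=np.polyfit(a[red][k],z[red][k],1)
print(k.sum(),"beam",.8-np.arctan(p[0]))
E
python3 look.py 8 scene 250 140 440 280;python3 beam.py pics/scene0.npz;python3 beam.py pics/scene8.npz; python3 pawl.py pics/scene8.npz
```

```text
[0.50421364 0.15476712 0.23898237] [0.58583021 0.81041938 0.00414187 0.00249937] [-2.69453849 -0.15812956  7.60107355] 6.0167
207 beam 0.08890208481527095
282 beam 0.3176822103319792
pics/scene8.npz 129 pawl angle 0.354100343091052
```

View pics/scene8.png

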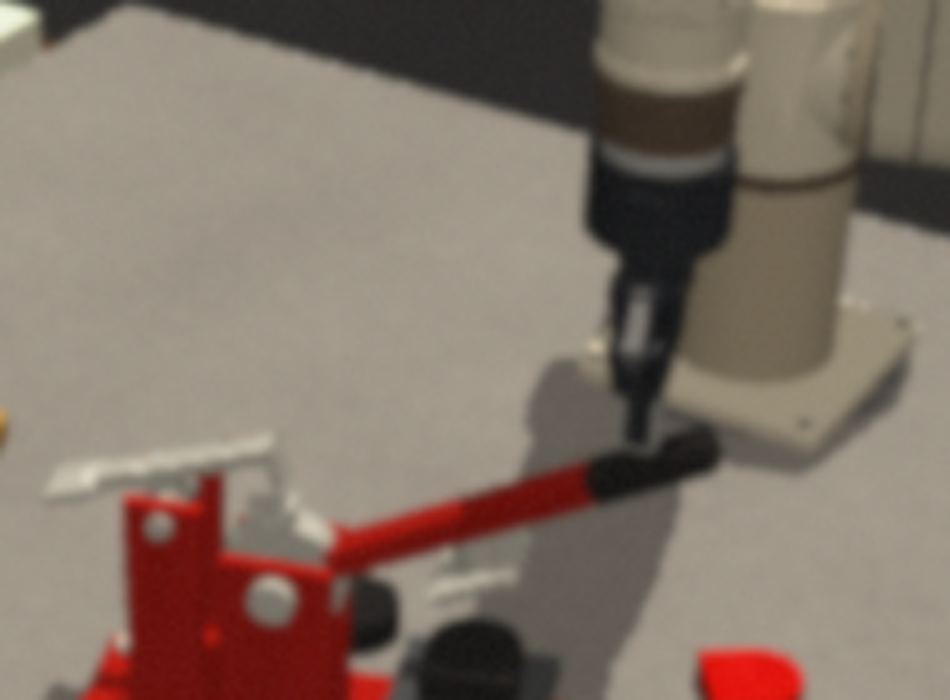

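Beam is about 0.32, past the ratchet stop, and the tips are centred on the grip. I'll continue.

move_arm(moves=[[[-0.003,0.009,-0.02,0,0,0,1],[-0.003,0.008,-0.02,0,0,0,1],[-0.003,0.007,-0.02,0,0,0,1],[-0.002,0.006,-0.02,0,0,0,1],[-0.002,0.005,-0.02,0,0,0,1],[-0.002,0.004,-0.02,0,0,0,1],[-0.001,0.003,-0.02,0,0,0,1]]])

```text
clock: 6.65
eef_pos: [0.4995, 0.1757, 0.1787]
tool_rot: [0.589, 0.808, 0.01, 0.0]
ft_force: [-3.5, 1.0, 6.3]
grip_width: 0.0001
```

```bash
python3 look.py 9 scene 250 160 440 300; python3 beam.py pics/scene9.npz
```

```text
[0.49950495 0.17570803 0.17868398] [5.88564010e-01 8.08382972e-01 1.04570340e-02 1.68845955e-04] [-3.48221891  1.04439096  6.30558896] 6.65
343 beam 0.5852336017647668
```

View pics/scene9.png

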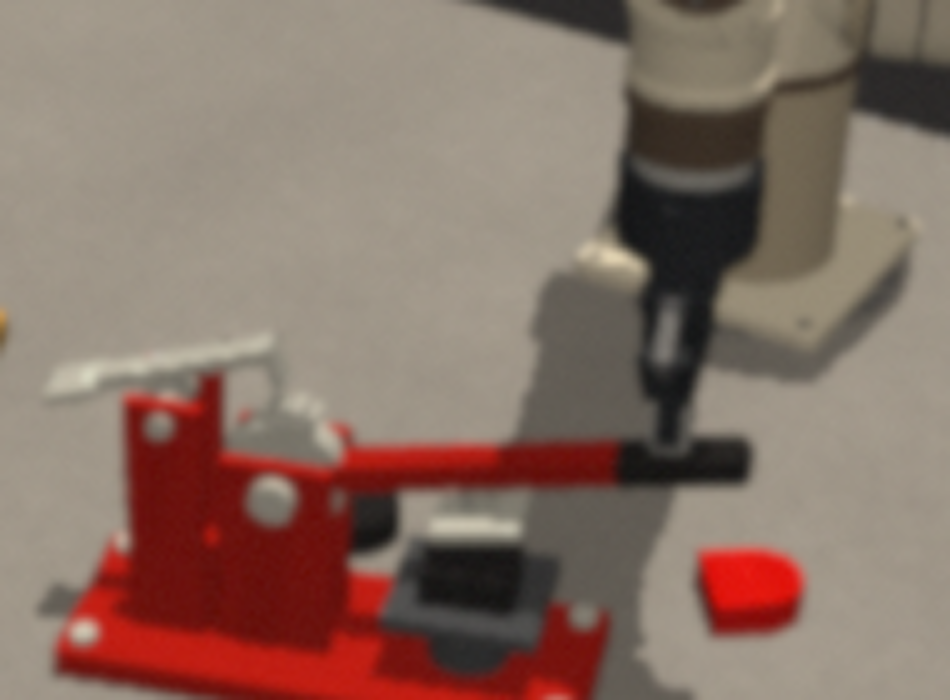

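move_arm(moves=[[[-0.004,0.003,-0.02,0,0,0,1],[-0.004,0.003,-0.02,0,0,0,1],[-0.003,0.002,-0.02,0,0,0,1],[-0.002,0.001,-0.02,0,0,0,1]]])

```text
clock: 7.03
eef_pos: [0.4977, 0.1813, 0.1438]
tool_rot: [0.59, 0.807, 0.016, -0.0]
ft_force: [-3.5, 3.1, 5.7]
grip_width: -0.0
```

move_arm(moves=[[[-0.001,0,-0.016,0,0,0,1],[0,0,-0.012,0,0,0,1]]])

```text
clock: 7.2
eef_pos: [0.4975, 0.1822, 0.1316]
tool_rot: [0.59, 0.807, 0.017, -0.002]
ft_force: [-10.2, 0.6, 42.4]
grip_width: 0.0002
```

```bash
python3 look.py 10 scene 250 160 440 300; python3 beam.py pics/scene10.npz
```

```text
[0.49753976 0.18221876 0.13163198] [ 0.59014954  0.80710337  0.0173913  -0.0022837 ] [-10.16690923   0.62357651  42.43519531] 7.2
351 beam 0.7942913112012128
```

View pics/scene10.png

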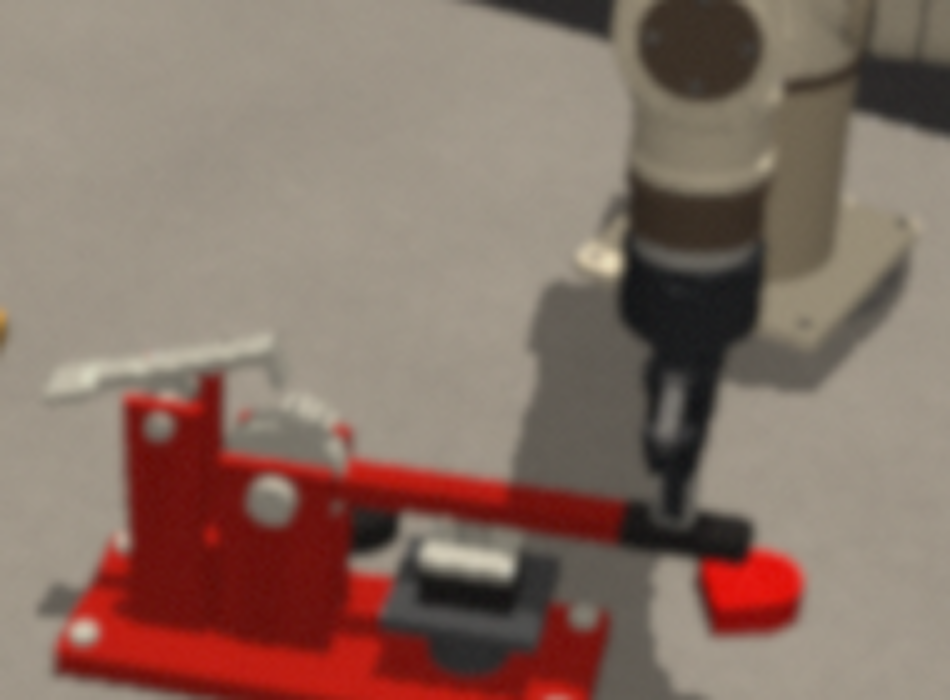

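The pad is on the heel, and 42 N shows the stop was reached. I'll ease off at once and hold lightly.

move_arm(moves=[[[0,0,0.003,0,0,0,1],[0,0,0,0,0,0,1],[0,0,0,0,0,0,1],[0,0,0,0,0,0,1]]])

```text
clock: 7.58
eef_pos: [0.4999, 0.1799, 0.1353]
tool_rot: [0.592, 0.806, 0.017, -0.002]
ft_force: [0.9, 0.8, 1.1]
grip_width: 0.0001
```

move_arm(moves=[[[0,0,0.03,0,0,0,1],[0,0,0.06,0,0,0,1],[0,0,0.08,0,0,0,1],[0,0,0.06,0,0,0,1],[0,0,0,0,0,0,1],[0,0,0,0,0,0,1]]])

```text
clock: 8.08
eef_pos: [0.4977, 0.1768, 0.2517]
tool_rot: [0.593, 0.805, 0.013, -0.004]
ft_force: [-0.6, -0.2, 0.3]
grip_width: 0.0001
```

```bash
python3 look.py 11 scene 250 160 440 300; python3 beam.py pics/scene11.npz; python3 beam.py pics/scene10.npz; python3 pawl.py pics/scene11.npz
python3 - <<'E'
from h import *
O=np.array([.5556,-.0010]);ex=np.array([-.3274,.9449]);ey=np.array([-.9449,-.3274])
c=dict(np.load("pics/scene11.npz"));W=cloud(c);px=c["pixels"].astype(int);d=W[...,:2]-O;a=d@ex;l=d@ey;z=W[...,2]
g=(px.max(-1)<50)&(a>.16)&(a<.24)&(abs(l)<.025)&(z>.12)&(z<.16)
print("grip z",g.sum(),np.percentile(z[g],[5,50,95]))
m=(px.min(-1)>80)&(a>.04)&(a<.12)&(abs(l)<.04)&(z>.07)&(z<.13);print("pad",m.sum(),np.percentile(z[m],[5,50,95]).round(4))
for k in ("scene0","scene11"):
    c=dict(np.load(f"pics/{k}.npz"));W=cloud(c);d=W[...,:2]-O;a=d@ex;l=d@ey;z=W[...,2];px=c["pixels"].astype(int)
    h=(px.max(-1)<45)&(a>.03)&(a<.13)&(abs(l)<.045)&(z>.074)&(z<.09);print(k,h.sum(),np.percentile(a[h],[5,95]).round(4),np.percentile(l[h],5).round(4))
E
```

```text
[0.4976642  0.17678406 0.2516673 ] [ 0.59294889  0.80512428  0.01294922 -0.00433841] [-0.59331593 -0.23638568  0.32144956] 8.0833
355 beam 0.7933878468719479
351 beam 0.7942913112012128
pics/scene11.npz 125 pawl angle 0.3652233186036775
grip z 170 [0.12902373 0.13807798 0.14270932]
pad 205 [0.0945 0.1026 0.1185]
scene0 94 [0.0592 0.1106] -0.0321
scene11 78 [0.0624 0.1106] -0.0308
```

View pics/scene11.png

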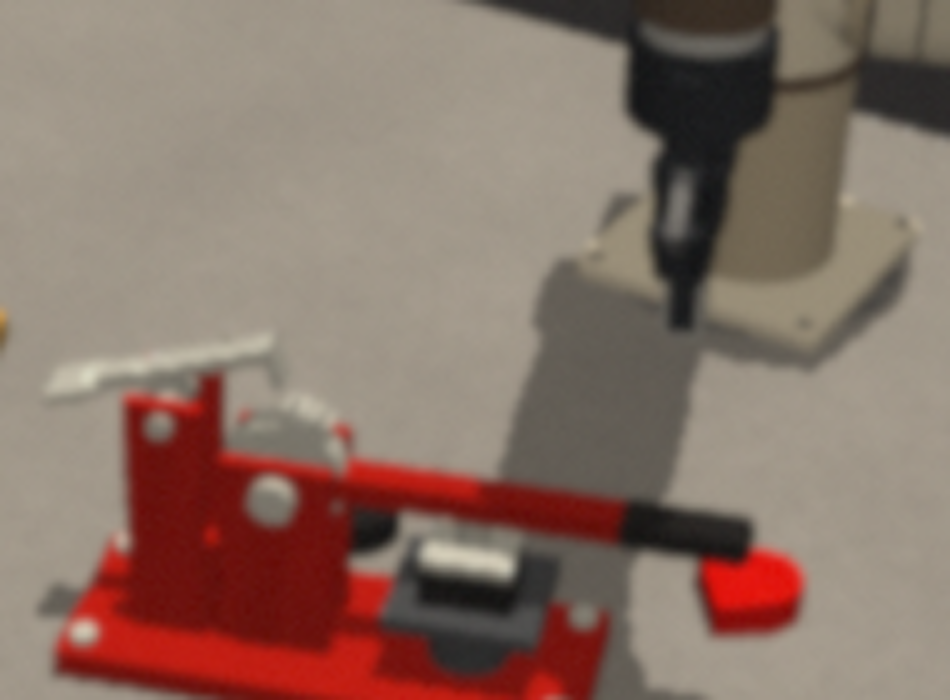

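The arm stays level at about 0.793 rad. The pad at (468,560) is on the heel, which hasn't moved, and the gripper is clear. I'll hand the job in.

```bash
python3 -c "
from workcell import *
print(job_done())"
```

```text
the job is handed in; nothing more can be done
None
```

I pressed the thumb tab with the closed fingertips until the pawl was at about 0.33–0.36 rad, near its stop. I then pushed the grip down along its arc until the pad met the heel, backed the gripper off and handed the job in at about 8 s on the clock.

**Last checks** (camera depth, gripper clear of the arm):
- **Arm:** it reads 0.793 rad, against 0.794 while I was pushing, so it stayed where it was left.
- **Pawl:** it is still clear of the teeth.
- **Heel:** its visible edges are within about 3 mm of where they started.
- **Bystanders:** I saw no contact with any of them, but I did not measure them again at the end.

**What did not go as expected:**
- **Finger contact:** the tips touched the tab about 20 mm lower in TCP height than the stated tip length predicts, so I found contact by force and camera instead.
- **Force at seating:** it briefly reached 42 N at the wrist, pressing with the fingertips, before I eased off. That is well under the 120 N wrist limit. It is just above the 40 N limit, which is stated for the arm and gripper body.
- **Starting angle:** my two depth estimates of the arm's starting angle disagreed (0.15 and 0.09 rad). Both are within the stated range.

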